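# Shut the pan box, then close the drawer it stands in

### The job

The top drawer of the grey parts box stands open, and the raised lid of the small white flip-lid box inside keeps it from closing. With the fingertips only, first push the white box's lid over and down until it is shut, then push the top drawer fully home, with the white box and the small metal shim still in it. Do not grip or lift anything, and leave the other things on the worktop where they are.

Things in the scene. Friction and masses are not known exactly. Their poses are not given: they have to be found in the camera images.
- parts_drawers: grey three-drawer parts box fixed on the worktop, 160 deep x 200 wide x 150 high (mm); origin at the centre of its underside (z = 0 is the worktop), its x axis points from the front to the back, y to its left seen from the front, z up. Its front face lies at x = -74 mm in its frame, its top at z = 150. Only the top drawer moves; the two below it are shut and fixed.
- parts_drawers_drawer2 (a joint): top drawer's opening in m: 0 = fully home (flush with the front face), 0.12 = fully out; slides out along -x of parts_drawers; starts 0.112 to 0.12. Pushing takes about 1 N; it stays where left. Open tray 192 mm wide; inner floor at z = 103 mm above the worktop, side walls (2 mm) up to z = 140, front plate 3 mm thick from z = 101 to 147.
- drawer_front (a point): point on the outside of the top drawer's front plate, mid-width, 130 mm above the worktop; moves with the drawer. The front plate is flat here, 29 mm high between its top edge (z = 147) and the pull lip below. The lip, 50 mm wide about the middle, z = 110 to 118, stands 13 mm proud of the plate (towards the robot).
- pan_box_center (a point): centre of the white flip-lid box, 69 x 101 x 28 mm when shut, 0.3 kg, loose on the drawer's floor; 14 mm above its underside. x points to the side with the lid hinge, y along its 101 mm length, z up. In the drawer x points left (+y of parts_drawers). The hinge line lies 34 mm along +x and 5 mm above this centre. Shut, the box's top is 131 mm above the worktop.
- pan_box_lid (a joint): white box's lid: angle in rad, 0 = shut, 1.57 = upright, 2.09 = leaning back against its stop (its start). The lid is a 102 mm wide cap, 69 mm from hinge to free edge, 9 mm deep rim; the hinge is damped, the lid sinks slowly on its own once past upright and stays shut under its weight.
- lid_edge (a point): middle of the lid's free edge, on its outer (top) face, 68 mm from the hinge line; moves with the lid. Standing open it is about 180 mm above the worktop, on the left (+y of parts_drawers) of the hinge; shut, it is on the white box's right-hand side at 131 mm above the worktop.
- shim_center (a point): small plain metal shim, 10 x 34 x 8 mm, lying loose in the drawer to the right of the white box; this is its centre; it must stay in the drawer.
- screwdriver_center (a point): screwdriver with a yellow handle, 213 mm long, lying on the worktop; bystander; point at its middle, 13 mm up.
- tape_roll_center (a point): roll of tape, 82 mm across, 24 mm high, lying flat on the worktop; bystander; point at its centre.
- spanner_center (a point): open-ended spanner, 182 mm long, lying on the worktop; bystander; point at its middle, 4 mm up.
Things that resemble listed ones, but are neither listed nor needed, are in the scene too. What is shaped like the part that bears pan_box_center but pink is not meant.

How it is judged:
On the way, in this order (a step that is already met when the one before it is completed fails the run):
1. the white box's lid is shut while the top drawer is still open (value of joint pan_box_lid below 0.08 rad and value of joint parts_drawers_drawer2 above 0.06 m), for 0.2 s.
2. the top drawer is fully home (value of joint parts_drawers_drawer2 below 0.004 m), for 0.2 s.
At the end, for the whole second after the job is handed in: the white box's lid is shut (under 0.08 rad) and the top drawer is home (within 4 mm) with the white box flat in it and the shim in it too (value of joint pan_box_lid below 0.08 rad and value of joint parts_drawers_drawer2 below 0.004 m and x of pan_box_center in the frame of parts_drawers above -0.071 m and z of pan_box_center in the frame of parts_drawers between 0.107 and 0.127 m and x of shim_center in the frame of parts_drawers above -0.072 m and z of shim_center in the frame of parts_drawers above 0.1 m); the robot touches nothing.
It fails at once if the white box is lifted off the drawer's floor or tipped (z of pan_box_center in the frame of parts_drawers above 0.135 m or angle between pan_box_center's own z axis and vertical above 0.35 rad).
It fails at once if the shim is lifted out of the drawer or falls out (height (world z) of shim_center above 0.145 m or height (world z) of shim_center below 0.095 m).
It fails at once if a thing on the worktop is disturbed (distance of any of screwdriver_center, tape_roll_center, spanner_center from where it was at the start of the episode above 0.02 m).
It also fails if it takes over 42 s, if anything falls off the work surface, if the arm or the gripper's body presses on something with over 40 N, if the wrist force passes 120 N, or if a joint passes its speed limit or range.

### The arm

A 7-joint arm with a two-finger parallel gripper is mounted at the origin on a cart in front of the work surface, level with it; the furniture and walls round the work are solid. World frame = base frame: x ahead of the robot, y to its left, z up, the work surface at z = 0. Lengths are in m, angles in rad, forces in N, time in s.
With the tool pointing down it reaches from about 0.4 to 0.875 m from the base axis. Payload 19.3 kg.
Tool frame: the origin (TCP) lies midway between the tips of the shut fingers; the grasp point (between the pads) lies 19 mm behind it (bot.pinch_z is the distance from the TCP to the grasp point, in m); z points along the fingers, y is the direction in which the jaws open and shut (so a half turn about z gives the same grasp; the last joint's range is limited). The gripper opens to 85 mm and grips with 20 to 120 N. Pads are 22 mm wide; open, the fingers measure 114 mm over their backs; the gripper's body (76 mm by 85 mm) begins 54 mm behind the grasp point. The pads swing forward as they close: fully open they stand 13 mm farther back than shut.
Start: joints at [1.149, 0.521, -0.036, 1.599, 0.021, 1.021, -0.113], TCP at [0.215, -0.587, 0.205] pointing down, gripper open.
Joint ranges: [-2.91, 2.91], [-0.3, 2.13], [-1.5, 1.42], [0.17, 2.43], [-1.26, 4.41], [0.16, 1.93], [-2.52, 2.52]. Speed limits (rad/s): [1.89, 1.89, 2.39, 2.39, 3.01, 3.01, 3.01].

### API

Orientations are given as [roll, pitch, yaw] about the fixed x, y, z axes, in that order (R = Rz(yaw) Ry(pitch) Rx(roll)).
In Python, from workcell import bot gives the robot as it stands. The module is installed in compiled form; this text tells all that it offers.
- The arm moves only by the tool move_arm, never from a script. Its argument "moves" is text: rows parted by semicolons, each of 4 numbers parted by spaces: the shift along the tool's x, y, z in mm, then the turn about the tool's z in rad. In form: dx dy dz yaw; .... A call has exactly 10 rows; each row is the pose to reach, as a shift and turn from the pose commanded when the call began, along the tool's axes at that moment; what a row does not reach only later rows make up. A row lasts 1/12 s, in which the tool goes at most 41.7 mm and 7.16 degrees, less where a joint would pass 70% of its speed; a pose out of reach is approached as far as the arm can. A call with a gripper value outside its range is refused whole. "grip" is the opening, from 0 (shut) to 1 (fully open), set as the call begins (left out, the last holds). The fingers move at their own pace and stop on an object; "grip_force" is the grip in N (left out, the last holds). Time passes only in rows, so rows that repeat a pose let the fingers close, or fill a call up. It gives the time, the measured TCP pose, the force and the opening at its end, in the units of the state.
- bot.observe(): the state, without advancing time (a new reading comes with each control period).
- bot.grab_frame(name): name is "side" or "top"; returns a dict with "frame" (420x560x3 uint8, red, green, blue), "z_map" (420x560 float32, m along the optical axis (not along the pixel's ray), 0 where there is no reading), "K" (3x3 intrinsics, pixels), "dist" ([k1, k2, p1, p2, k3] as OpenCV has them; the pictures are not rectified), "eye" and "attitude" of the camera in the world. Camera axes: x right, y up, looking along -z (the intrinsics and any distortion apply to the point x, -y, -z); pixel columns grow to the right and rows downward; lengths in m; the calibration is good to about 2 mm. A picture is of the moment at which its call begins.
- bot.job_done(): hands the job in, once; it reports no verdict.
Trained networks look in a picture, given as the dict that the camera call returned (one of the last four; its "shot" number tells which), for a name from the list of things; names that differ only in an ending like _2 or _b are one class to them, and where a whole thing is asked for, a point or a joint stands for the part that bears it (a point fixed in the world has none). Each returns a list of dicts, best first, with "conf" (0 to 1); they miss things now and then, are a little off and sometimes report something else, mostly with a low value. They report only what shows in the picture. A call takes as long as a camera call. They do not tell look-alikes from the thing itself.
- bot.search_frame(picture, label): "at" ([column, row] in pixels, amid what is visible of it).
- bot.pinpoint(picture, label): "at" ([column, row] in pixels: a listed point, or the origin of a listed thing).
The state is a dict: "clock": time; "qpos": joint angles; "qd": joint speeds; "joint_efforts": joint torques, N m; "position": TCP position; "tool_rot": TCP orientation; "force": force on the tool from outside, world axes, zero at the start; "moment": the same for the moment, N m; "grip_width": finger opening in m.
Only numpy, scipy, OpenCV 4.12 (cv2) and the standard library are available. Lean on these libraries where they do the work, as an engineer would, in place of code of your own. Each camera call takes 0.05 s, during which the arm holds its last target. There are 200 camera calls.

## Working session

There is one attempt and no reset: what is moved stays moved. The work goes in short steps, Python scripts to look and compute and a tool call to move; the robot and the scene stay as the last step left them, time stands still between calls to the robot, and variables do not carry over. Pictures are saved under pics/ and viewed, about 8 in all and at most 12, crops included, and the job is handed in when it is done.

Besides the shell and the picture viewer there is one more tool, called after "Call:" as name(argument=value, ...) on one line, values as JSON. move_arm: Moves the arm, as the interface text tells. Its arguments: {"type":"object","properties":{"moves":{"type":"string"},"grip":{"type":"number"},"grip_force":{"type":"number"}},"required":["moves"]}

```bash
mkdir -p pics; cat > h.py <<'E'
from workcell import bot
import numpy as np, cv2
from scipy.spatial.transform import Rotation as R
def rot(a):
    a=np.array(a,float)
    if a.shape==(3,3): return a
    return R.from_euler('xyz',a).as_matrix() if a.size==3 else R.from_quat(a).as_matrix()
def ray(p,uv):
    q=cv2.undistortPoints(np.array([[uv]],float),np.array(p['K']),np.array(p['dist']))[0,0]
    return rot(p['attitude'])@np.array([q[0],-q[1],-1.0])
def pz(p,uv,z):
    e=np.array(p['eye']);d=ray(p,uv);return e+d*(z-e[2])/d[2]
def pd(p,uv):
    c,r=int(round(uv[0])),int(round(uv[1]));w=p['z_map'][max(r-1,0):r+2,max(c-1,0):c+2];w=w[w>0]
    return np.array(p['eye'])+ray(p,uv)*np.median(w) if w.size else None
def proj(p,X):
    v=rot(p['attitude']).T@(np.array(X)-np.array(p['eye']));v=v*[1,-1,-1]
    return cv2.projectPoints(v.reshape(1,1,3),np.zeros(3),np.zeros(3),np.array(p['K']),np.array(p['dist']))[0].ravel()
E
python3 - <<'E'
from h import *
np.set_printoptions(precision=4,suppress=True)
print(bot.observe())
for n in('side','top'):
    p=bot.grab_frame(n);print(n,p['eye'],p['attitude'],p['K'])
    cv2.imwrite(f'pics/{n}0.png',p['frame'][:,:,::-1])
    for l in ['parts_drawers','drawer_front','pan_box_center','lid_edge','shim_center','screwdriver_center','tape_roll_center','spanner_center']:
        for d in bot.pinpoint(p,l)[:3]: print(n,l,round(d['conf'],2),np.array(d['at']),pd(p,d['at']))
E
```

```text
{'clock': 0.0, 'qpos': array([ 1.1488,  0.522 , -0.0363,  1.6   ,  0.0212,  1.0211, -0.1128]), 'qd': array([ 0.0003,  0.001 ,  0.001 ,  0.0009, -0.0011,  0.0017,  0.0004]), 'joint_efforts': array([  0.0019, -92.7102,   1.9815, -36.9931,   0.0181,   0.0083,
        -0.    ]), 'position': array([ 0.2152, -0.5864,  0.2041]), 'tool_rot': array([-3.1405,  0.    ,  0.3518]), 'force': array([-0.4094,  0.1469,  0.5709]), 'moment': array([-0.0263,  0.0342,  0.0533]), 'grip_width': 0.08525620276275157}
side [0.9774 0.5576 1.0551] [0.5185 0.0017 2.3934] [[379.6322   0.     275.4228]
 [  0.     379.6322 211.8223]
 [  0.       0.       1.    ]]
side parts_drawers 0.94 [256.2 240.1] [0.7231 0.2069 0.1514]
side drawer_front 0.71 [309.3 185.5] [0.493  0.177  0.1417]
side pan_box_center 0.95 [177.7 234.3] [ 0.8497 -0.0177  0.0269]
side pan_box_center 0.77 [290.8 198.2] [0.5472 0.1578 0.1089]
side pan_box_center 0.71 [246.8 178.3] [ 0.563  -0.0296  0.0287]
side lid_edge 0.85 [240.3 181.9] [ 0.5853 -0.0371  0.022 ]
side lid_edge 0.79 [312.9 208. ] [0.5219 0.224  0.1055]
side lid_edge 0.65 [179.5 236.5]
[... 458 characters left out ...]
]
 [  0.       0.       1.    ]]
top parts_drawers 0.83 [280.1 190.1] [0.652  0.1603 0.1487]
top drawer_front 0.69 [274.1 258.7] [0.4978 0.1729 0.1044]
top pan_box_center 0.95 [275.  233.4] [0.5569 0.1711 0.1041]
top pan_box_center 0.72 [352.  132.3] [ 0.8246 -0.0253  0.0288]
top lid_edge 0.95 [243.6 229.5] [0.5582 0.2406 0.1807]
top lid_edge 0.81 [344.9 119.3] [ 0.8599 -0.0079  0.0255]
top lid_edge 0.77 [358.2 227.2] [ 0.5807 -0.0379  0.0249]
top shim_center 0.64 [308.5 238.1] [0.5456 0.0932 0.1126]
top screwdriver_center 0.66 [278.8 296.9] [0.4071 0.1603 0.0135]
top tape_roll_center 0.95 [183.8 295.8] [ 0.4083  0.3978 -0.0007]
top spanner_center 0.94 [373.8 305.5] [ 0.3859 -0.0773  0.0081]
```

View pics/top0.png

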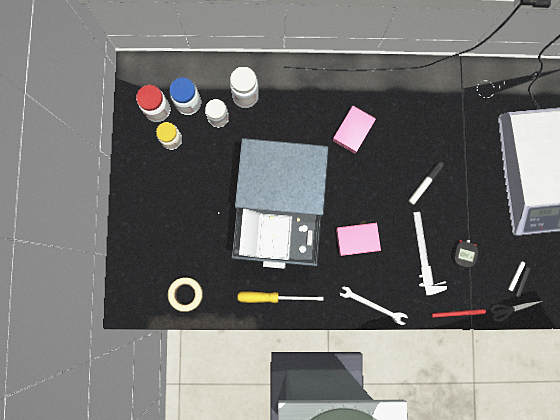

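View pics/side0.png

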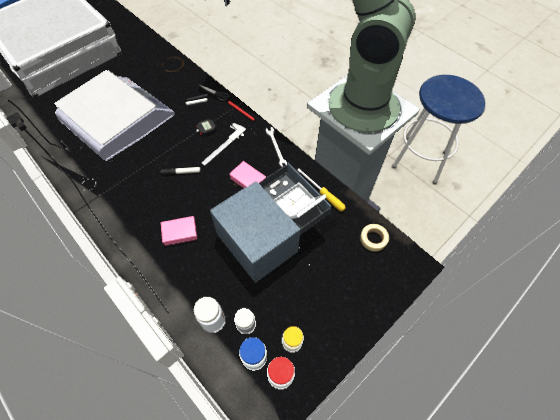

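```bash
python3 - <<'E'
from h import *
np.set_printoptions(precision=4,suppress=True)
p=bot.grab_frame('top')
z=p['z_map'];H,W=z.shape
uv=np.stack(np.meshgrid(np.arange(W),np.arange(H)),-1).reshape(-1,1,2).astype(float)
q=cv2.undistortPoints(uv,np.array(p['K']),np.array(p['dist']))[:,0]
d=np.c_[q[:,0],-q[:,1],-np.ones(len(q))]*z.reshape(-1,1)
X=d@rot(p['attitude']).T+np.array(p['eye']);ok=z.ravel()>0
b=ok&(X[:,2]>.144)&(X[:,2]<.156)&(X[:,0]>.55)&(X[:,1]>-.05)&(X[:,1]<.4)
r=cv2.minAreaRect(X[b][:,:2].astype(np.float32));print('cabinet top',r,cv2.boxPoints(r),np.median(X[b][:,2]))
f=ok&(X[:,2]>.135)&(X[:,2]<.152)&(X[:,0]>.43)&(X[:,0]<.52)&(X[:,1]>.0)&(X[:,1]<.35)
r=cv2.minAreaRect(X[f][:,:2].astype(np.float32));print('front',r,cv2.boxPoints(r),f.sum())
l=ok&(X[:,2]>.155)&(X[:,0]>.4)&(X[:,0]<.63)&(X[:,1]>.05)&(X[:,1]<.35)
print('lid',X[l].min(0),X[l].max(0),X[l].mean(0),l.sum())
E
```

```text
cabinet top ((0.8074326515197754, 0.17482146620750427), (0.5134917497634888, 0.44704675674438477), 0.1336873173713684) [[ 0.5502  0.3977]
 [ 0.5512 -0.0493]
 [ 1.0647 -0.0481]
 [ 1.0637  0.3989]] 0.14970588725050882
front ((0.5012532472610474, 0.1722853034734726), (0.19276373088359833, 0.03459601849317551), 88.81704711914062) [[0.482  0.0763]
 [0.5166 0.0756]
 [0.5205 0.2683]
 [0.4859 0.269 ]] 201
lid [0.5024 0.0767 0.1552] [0.6276 0.2575 0.1872] [0.5541 0.238  0.1707] 346
```

The top view shows the grey box at cols 236–328, rows 140–264. The white lid leans left at cols 240–256, with its body at cols 256–292. Small metal parts lie to the right at about col 300–310. The screwdriver (280,297), tape (184,295) and spanner (374,305) are in front. The side view agrees.

```bash
python3 - <<'E'
from h import *
np.set_printoptions(precision=4,suppress=True)
p=bot.grab_frame('top')
z=p['z_map'];H,W=z.shape
uv=np.stack(np.meshgrid(np.arange(W),np.arange(H)),-1).reshape(-1,1,2).astype(float)
q=cv2.undistortPoints(uv,np.array(p['K']),np.array(p['dist']))[:,0]
d=np.c_[q[:,0],-q[:,1],-np.ones(len(q))]*z.reshape(-1,1)
X=d@rot(p['attitude']).T+np.array(p['eye']);ok=z.ravel()>0
b=ok&(X[:,2]>.144)&(X[:,2]<.156)&(X[:,0]>.55)&(X[:,0]<.85)&(X[:,1]>-.05)&(X[:,1]<.4)
n,lab,st,ce=cv2.connectedComponentsWithStats(b.reshape(H,W).astype(np.uint8));k=1+st[1:,4].argmax();b=(lab==k).ravel()
r=cv2.minAreaRect(X[b][:,:2].astype(np.float32));print('cabinet top',r);B=cv2.boxPoints(r);print(B)
e=[B[i]-B[i-1] for i in range(4)];e=[v if v[1]>0 else -v for v in e if abs(v[1])>abs(v[0])][0]
yaw=-np.arctan2(e[0],e[1]);c=np.array(r[0]);ux=np.array([np.cos(yaw),np.sin(yaw)]);uy=np.array([-ux[1],ux[0]])
print('yaw',yaw)
def loc(P): v=np.array(P)[...,:2]-c; return np.stack([v@ux,v@uy],-1)
L=np.c_[loc(X),X[:,2]]
near=ok&(L[:,0]>-.23)&(L[:,0]<-.085)&(abs(L[:,1])<.11)
for nm,lo,hi in(('lid',.150,.2),('rim/wall',.136,.149)):
    s=near&(L[:,2]>lo)&(L[:,2]<hi);print(nm,np.percentile(L[s],[1,5,50,95,99],axis=0),s.sum())
# height profile across drawer at local x=-.15
for x0 in(-.12,-.15,-.175):
  for y in np.arange(-.1,.105,.01):
    s=near&(abs(L[:,0]-x0)<.006)&(abs(L[:,1]-y)<.003)
    print(f'{y:.2f}:{np.median(L[s,2]) if s.any() else 0:.3f}',end=' ')
  print()
for x in np.arange(-.22,-.17,.003):
    s=near&(abs(L[:,0]-x)<.0015)&(abs(L[:,1]-.06)<.02);print(f'{x:.3f}:{np.max(L[s,2]) if s.any() else 0:.3f}',end=' ')
for l in('pan_box_center','lid_edge','shim_center','drawer_front'):
    for dd in bot.pinpoint(p,l)[:1]:
        zz={'pan_box_center':.117,'lid_edge':.18,'shim_center':.107,'drawer_front':.13}[l];P=pz(p,dd['at'],zz);print(l,P,loc(P))
np.savez('cab.npz',c=c,yaw=yaw)
E
```

```text
cabinet top ((0.6838401556015015, 0.15728020668029785), (0.2004978507757187, 0.16192121803760529), 85.36797332763672)
[[0.595  0.0639]
 [0.7564 0.0508]
 [0.7726 0.2507]
 [0.6112 0.2637]]
yaw -0.080843836
lid [[-0.1937 -0.0123  0.1503]
 [-0.1867  0.0601  0.1514]
 [-0.1391  0.0702  0.1654]
 [-0.0909  0.0783  0.1834]
 [-0.0877  0.0793  0.1865]] 417
rim/wall [[-0.1955 -0.0954  0.1361]
 [-0.1949 -0.0944  0.1368]
 [-0.1677  0.0553  0.1434]
 [-0.0952  0.0956  0.1485]
 [-0.0885  0.0964  0.1489]] 357
-0.10:0.000 -0.09:0.103 -0.08:0.111 -0.07:0.104 -0.06:0.105 -0.05:0.103 -0.04:0.101 -0.03:0.107 -0.02:0.106 -0.01:0.104 -0.00:0.105 0.01:0.106 0.02:0.105 0.03:0.104 0.04:0.123 0.05:0.129 0.06:0.147 0.07:0.165 0.08:0.179 0.09:0.102 0.10:0.000 
-0.10:0.000 -0.09:0.103 -0.08:0.105 -0.07:0.104 -0.06:0.104 -0.05:0.104 -0.04:0.104 -0.03:0.108 -0.02:0.109 -0.01:0.110 -0.00:0.111 0.01:0.104 0.02:0.106 0.03:0.105 0.04:0.124 0.05:0.132 0.06:0.149 0.07:0.165 0.08:0.178 0.09:0.103 0.10:0.000 
-0.10:0.000 -0.09:0.103 -0.08:0.102 -0.07:0.103 -0.06:0.103 -0.05:0.103 -0.04:0.103 -0.03:0.114 -0.02:0.107 -0.01:0.109 -0.00:0.110 0.01:0.106 0.02:0.105 0.03:0.103 0.04:0.122 0.05:0.129 0.06:0.148 0.07:0.167 0.08:0.177 0.09:0.103 0.10:0.000 
-0.220:0.008 -0.217:0.004 -0.214:0.008 -0.211:0.004 -0.208:0.003 -0.205:0.002 -0.202:0.006 -0.199:0.005 -0.196:0.148 -0.193:0.150 -0.190:0.106 -0.187:0.183 -0.184:0.185 -0.181:0.185 -0.178:0.186 -0.175:0.182 -0.172:0.183 pan_box_center [ 0.8096 -0.0126  0.117 ] [ 0.1391 -0.1591]
lid_edge [0.5556 0.2491 0.18  ] [-0.1353  0.0812]
shim_center [0.5456 0.0921 0.107 ] [-0.1326 -0.0761]
drawer_front [0.4958 0.1682 0.13  ] [-0.1883 -0.0043]
```

Call:
move_arm(moves="32 -22 -8 0.043; 64 -44 -16 0.087; 96 -66 -24 0.13; 128 -88 -32 0.173; 160 -110 -40 0.217; 192 -132 -48 0.26; 224 -154 -56 0.303; 256 -176 -64 0.347; 288 -198 -72 0.39; 320 -220 -75 0.433", grip=0)

```text
clock: 2.03
position: [0.441, -0.2684, 0.281]
tool_rot: [3.141, -0.002, -0.084]
force: [0.7, -0.6, 0.3]
grip_width: 0.0003
```

```bash
cat > st.py <<'E'
from h import *
np.set_printoptions(precision=4,suppress=True)
o=bot.observe();D=np.load('cab.npz');c,yaw=D['c'],float(D['yaw'])
v=o['position'][:2]-c;Rm=rot(o['tool_rot'])
print('t',o['clock'],'local',v@[np.cos(yaw),np.sin(yaw)],v@[-np.sin(yaw),np.cos(yaw)],o['position'][2],'rot',o['tool_rot'],'F',o['force'],o['grip_width'])
import sys
if len(sys.argv)>3:
    t=np.array(list(map(float,sys.argv[1:4])));w=np.r_[c+t[0]*np.array([np.cos(yaw),np.sin(yaw)])+t[1]*np.array([-np.sin(yaw),np.cos(yaw)]),t[2]]
    print('shift mm',1000*Rm.T@(w-o['position']),'dyaw',o['tool_rot'][2]-yaw)
E
python3 st.py -.138 .118 .28
```

```text
t 2.0333 local -0.20765463142806964 -0.44390330592748306 0.2809658888356758 rot [ 3.1409 -0.0015 -0.0836] F [ 0.7253 -0.623   0.3229] 0.0003280286001717074
shift mm [  68.1202 -562.0918    0.6928] dyaw -0.002727668112158854
```

Call:
move_arm(moves="5 -39 0 0; 10 -78 0 0; 14 -117 0 0; 19 -156 0 0; 24 -195 0 0; 28 -234 0 0; 33 -273 0 0; 38 -312 0 0; 43 -351 0 0; 47 -390 0 0")

```text
clock: 2.87
position: [0.5186, 0.1169, 0.2799]
tool_rot: [-3.141, -0.001, -0.082]
force: [0.8, 0.0, -0.1]
grip_width: -0.0002
```

Call:
move_arm(moves="5 -39 0 0; 10 -78 0 0; 14 -117 0 0; 19 -150 0 0; 21 -172 0 0; 21 -172 25 0; 21 -172 50 0; 21 -172 75 0; 21 -172 75 0; 21 -172 75 0")

```text
clock: 3.7
position: [0.553, 0.2845, 0.2045]
tool_rot: [3.141, 0.002, -0.081]
force: [0.1, -0.4, -0.0]
grip_width: 0.0001
```

```bash
python3 st.py -.138 .115 .16; python3 - <<'E'
from h import *
a=[bot.grab_frame(n)['frame'] for n in('top','side')]
im=np.hstack([cv2.resize(a[0][130:310,190:370],(400,400)),cv2.resize(a[1][110:290,210:390],(400,400))]);cv2.imwrite('pics/a1.png',im[:,:,::-1])
E
```

```text
t 3.7 local -0.14069319061174265 0.116240666553847 0.2044670259313612 rot [ 3.1407  0.0015 -0.0811] F [ 0.1108 -0.3618 -0.0334] 6.695401004143715e-05
shift mm [ 2.7604  1.2004 44.464 ] dyaw -0.0002966492634228768
```

View pics/a1.png

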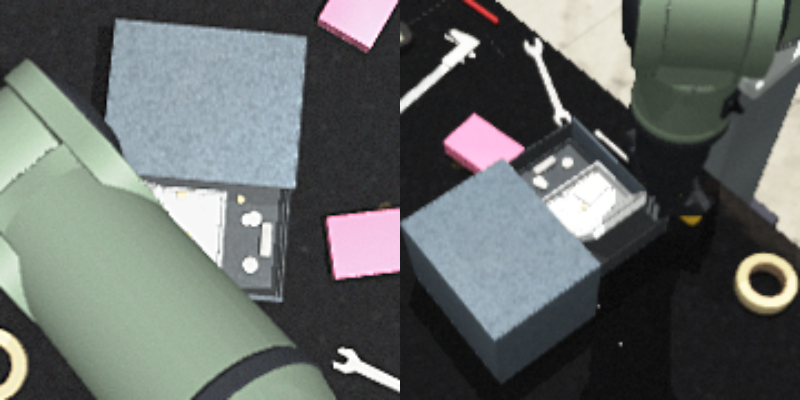

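The gripper (crop 690,195) is just left of the standing lid (crop 620,215). Next I lower it and push right.

Call:
move_arm(moves="2 0 15 0; 2 0 30 0; 2 0 44 0; 2 5 44 0; 2 10 44 0; 2 15 44 0; 2 20 44 0; 2 25 44 0; 2 30 44 0; 2 35 44 0")

```text
clock: 4.63
position: [0.5526, 0.2491, 0.1611]
tool_rot: [-3.141, -0.0, -0.081]
force: [-0.3, -0.2, 1.2]
grip_width: 0.0
```

Call:
move_arm(moves="0 5 0 0; 0 10 0 0; 0 15 0 0; 0 20 0 0; 0 25 0 0; 0 30 0 0; 0 35 0 0; 0 40 0 0; 0 40 0 0; 0 40 0 0")

```text
clock: 5.47
position: [0.5493, 0.2096, 0.1608]
tool_rot: [-3.142, -0.0, -0.082]
force: [0.6, -0.3, 0.6]
grip_width: 0.0004
```

```bash
python3 st.py -.138 .0 .14; python3 - <<'E'
from h import *
a=[bot.grab_frame(n)['frame'] for n in('top','side')]
im=np.hstack([cv2.resize(a[0][130:310,190:370],(400,400)),cv2.resize(a[1][140:240,250:350],(400,400))]);cv2.imwrite('pics/a2.png',im[:,:,::-1])
E
```

```text
t 5.4667 local -0.13831263821710815 0.04124529084606116 0.1607668960227222 rot [-3.1415 -0.0001 -0.0816] F [ 0.6485 -0.3399  0.6331] 0.00035480370294326723
shift mm [ 0.3437 41.2469 20.7632] dyaw -0.0007875664565688556
```

View pics/a2.png

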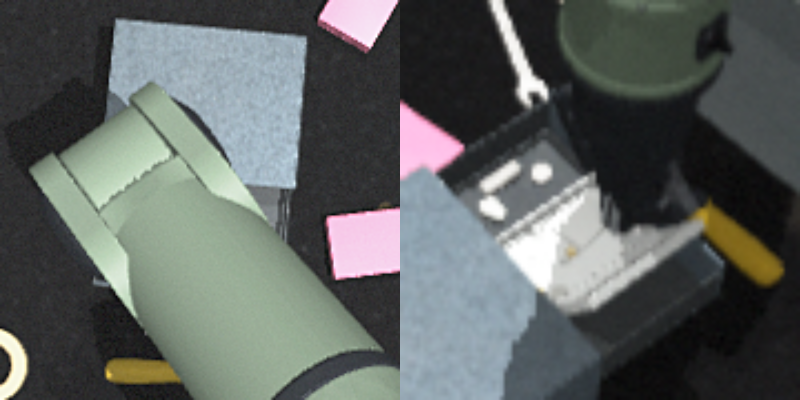

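```bash
cat > prof.py <<'E'
from h import *
np.set_printoptions(precision=4,suppress=True)
D=np.load('cab.npz');c,yaw=D['c'],float(D['yaw']);ux=np.array([np.cos(yaw),np.sin(yaw)]);uy=np.array([-ux[1],ux[0]])
def cloud(n):
    p=bot.grab_frame(n);z=p['z_map'];H,W=z.shape
    uv=np.stack(np.meshgrid(np.arange(W),np.arange(H)),-1).reshape(-1,1,2).astype(float)
    q=cv2.undistortPoints(uv,np.array(p['K']),np.array(p['dist']))[:,0]
    X=(np.c_[q[:,0],-q[:,1],-np.ones(len(q))]*z.reshape(-1,1))@rot(p['attitude']).T+np.array(p['eye'])
    v=X[:,:2]-c;return p,np.c_[v@ux,v@uy,X[:,2]],z.ravel()>0
if __name__=='__main__':
  p,L,ok=cloud('side');col=p['frame'].reshape(-1,3).mean(1)
  for x0 in(-.09,-.10,-.12,-.138,-.16,-.175,-.185):
    s=ok&(abs(L[:,0]-x0)<.005)&(abs(L[:,1])<.11)&(L[:,2]<.23)&(L[:,2]>.09)
    A=L[s][np.argsort(L[s][:,1])];cc=col[s][np.argsort(L[s][:,1])]
    print(x0,' '.join(f'{a[1]*1000:.0f},{a[2]*1000:.0f},{int(k)}' for a,k in list(zip(A,cc))[::2]))
  print('front edge', [ (round(float(x),3), int((ok&(abs(L[:,0]-x)<.0015)&(L[:,2]>.14)&(L[:,2]<.15)&(L[:,1]<-.02)&(L[:,1]>-.09)).sum())) for x in np.arange(-.2,-.18,.003)])
E
python3 prof.py
```

```text
-0.09 -98,138,184 -98,133,70 -97,137,112 -97,135,75 -97,126,52 -95,112,36 -32,123,198 -31,121,185 -18,109,251 36,124,194 38,124,188 47,134,125 50,138,140 54,149,158 58,147,154 62,166,160 66,166,159 69,181,158 70,172,164 71,180,200 72,181,218 74,182,204 75,180,201 77,182,205 93,136,60 93,104,42 93,140,66 94,125,39 94,107,35 94,133,44 94,123,36 94,129,38 95,138,49
-0.1 -98,114,36 -98,128,36 -98,133,57 -97,110,38 -97,123,37 -97,125,37 -96,106,50 -96,121,40 -96,123,37 -95,141,63 -95,106,68 -94,102,69 -91,105,63 -88,104,101 -88,101,115 -84,106,115 -82,103,117 -80,101,131 -79,104,116 -73,106,116 -72,103,115 -69,108,251 -66,105,116 -65,110,228 -64,105,125 -62,101,83 -59,108,230 -59,104,115 -55,104,104 -53,103,115 -50,103,99 -49,104,116 -45,105,118 -43,106,127 -32,106,223 -31,104,242 -31,111,139 -30,113,143 -30,105,208 -27,105,253 -26,102,252 -23,105,255 -22,106,255 -19,109,255 -16,107,255 -15,108,255 -13,106,255 -11,107,255 -9,106,255 -7,108,254 -5,106,254 -3,109,254 -2,102,255 -1,106,255 2,105,255 5,110,255 7,106,254 8,107,255 11,108,255 13,107,243 14,104,209 18,107,203 18,109,198 20,108,1
[... 5274 characters left out ...]
7,105,168 16,107,85 18,106,171 20,103,169 22,105,146 25,108,140 28,123,85 32,121,129 36,120,143 39,121,151 41,120,138 42,133,112 44,126,128 45,137,118 48,106,113 49,148,82 50,104,61 51,101,47 52,152,88 54,110,52 55,150,122 57,158,118 57,107,45 59,103,42 59,166,88 60,161,131 61,125,53 62,106,43 63,170,109 64,107,43 66,106,43 67,104,42 69,182,120 70,104,44 71,182,143 72,147,54 73,130,52 73,103,43 73,119,53 74,179,149 75,116,52 75,133,53 76,104,43 77,181,111 78,105,49 79,138,57 81,129,55 83,115,63 86,125,54 88,139,58 92,102,34 94,104,34 94,115,38 94,127,39 94,109,38 94,123,37 94,131,36 95,126,39
front edge [(-0.2, 0), (-0.197, 0), (-0.194, 0), (-0.191, 0), (-0.188, 0), (-0.185, 0), (-0.182, 0)]
```

```bash
python3 - <<'E'
from prof import *
p,L,ok=cloud('side');col=p['frame'].reshape(-1,3).mean(1)
o=bot.observe();print(o['position'],'tcp px',proj(p,o['position']))
s=ok&(col<110)&(L[:,2]>.15)&(L[:,0]<-.08)&(L[:,0]>-.22)&(abs(L[:,1])<.15)&(L[:,2]<.3)
for z in np.arange(.15,.30,.01):
    t=s&(abs(L[:,2]-z)<.005)
    if t.sum()>2: print(round(z,3),t.sum(),np.percentile(L[t],[3,50,97],axis=0)[:,:2].ravel())
cv2.imwrite('pics/a3.png',cv2.resize(p['frame'][160:230,270:350],(800,600),interpolation=cv2.INTER_CUBIC)[:,:,::-1])
E
```

```text
[0.5492 0.2101 0.1607] tcp px [304.0688 200.5572]
0.19 3 [-0.1305  0.0394 -0.1289  0.0413 -0.1273  0.0471]
0.2 15 [-0.1369  0.0295 -0.1309  0.0468 -0.1269  0.055 ]
0.21 20 [-0.1352  0.0285 -0.1307  0.0463 -0.1271  0.0547]
0.22 12 [-0.1329  0.036  -0.1283  0.0461 -0.1268  0.0547]
0.23 17 [-0.1317  0.0157 -0.1263  0.0384 -0.1247  0.0553]
0.24 63 [-0.1464  0.0068 -0.1271  0.0551 -0.125   0.0708]
0.25 41 [-0.1389 -0.0002 -0.1272  0.0566 -0.1247  0.0814]
0.26 55 [-0.1304 -0.0073 -0.1261  0.0365 -0.1208  0.0881]
0.27 61 [-0.1357 -0.0111 -0.1266  0.0495 -0.1205  0.1006]
0.28 107 [-0.1483 -0.0186 -0.1308  0.088  -0.1193  0.1023]
0.29 56 [-0.1423  0.0539 -0.1284  0.0762 -0.1186  0.0917]
```

View pics/a3.png

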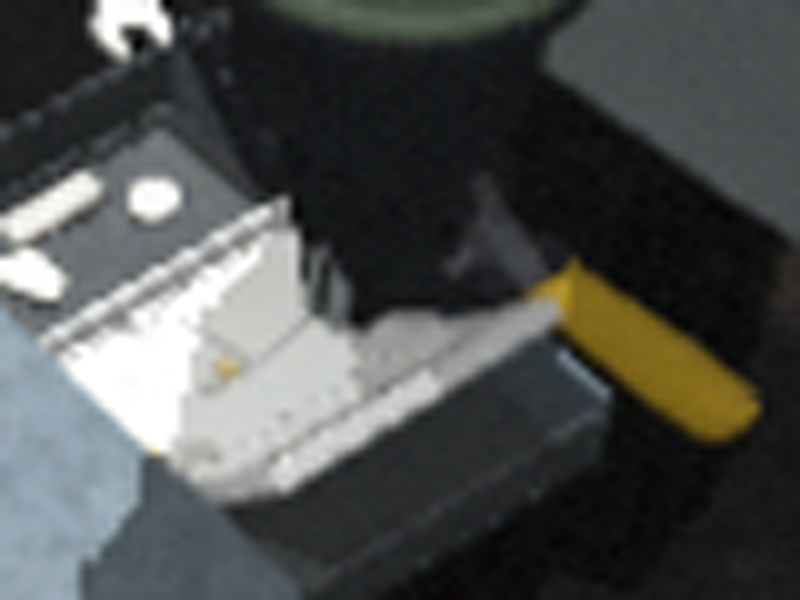

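```bash
python3 - <<'E'
from prof import *
p,L,ok=cloud('side');col=p['frame'].reshape(-1,3).mean(1).reshape(420,560);L=L.reshape(420,560,3)
for r in range(182,206,2):
    print(r,' '.join(f"{L[r,c_,0]*1e3:.0f}/{L[r,c_,1]*1e3:.0f}/{L[r,c_,2]*1e3:.0f}/{int(col[r,c_])}" for c_ in range(296,326,3)))
E
```

```text
182 -127/16/233/33 -121/33/257/24 -129/36/254/24 -119/56/285/23 -125/60/284/21 -128/68/291/22 -128/77/301/22 -133/82/302/40 -144/82/294/21 -304/-41/5/14
184 -173/-32/125/213 -126/29/239/22 -127/38/248/24 -122/54/272/21 -127/59/273/22 -127/69/285/22 -127/79/296/24 -134/82/294/31 -141/85/291/44 -301/-36/2/17
186 -176/-35/107/137 -126/30/231/83 -129/37/236/18 -121/55/265/19 -132/56/256/21 -130/67/271/21 -272/-49/1/19 -134/83/285/50 -139/89/289/59 -295/-30/2/16
188 -170/-28/111/203 -179/-24/106/192 -129/38/227/47 -122/56/256/24 -135/53/240/24 -140/59/243/24 -145/65/246/23 -133/85/281/51 -136/92/286/66 -144/95/282/40
190 -165/-22/111/193 -172/-16/112/190 -129/39/220/55 -128/51/235/26 -132/58/240/20 -136/64/243/23 -127/82/274/38 -132/87/275/48 -134/95/283/59 -141/98/280/68
192 -161/-17/111/196 -169/-12/109/189 -127/41/215/41 -126/54/231/21 -126/64/244/23 -126/74/256/22 -127/83/266/29 -126/93/279/26 -131/98/281/37 -137/102/279/60
194 -158/-13/108/196 -164/-6/110/193 -127/42/206/44 -132/49/209/34 -125/65/237/24 -126/75/247/25 -126/85/260/24 -124/96/276/26 -128/102/279/27 -270/-3/11/103
196 -153/-6/110/199 -160/-1/109/196 -127/43/197/76 -131/51/203/23 -139/54/199/47 -184/24/118/86 -190/30/118/38 -185/45/142/69 -185/56/156/117 -180/71/180/153
198 -147/-0/112/202 -157/2/105/172 -164/8/106/186 -171/13/105/93 -177/19/107/154 -184/25/108/140 -182/38/126/143 -185/47/134/128 -169/71/181/151 -175/76/181/151
200 -142/6/114/201 -152/9/108/204 -159/14/107/203 -166/19/108/153 -173/24/106/153 -170/38/127/155 -179/42/123/140 -159/70/180/151 -163/77/183/152 -191/65/141/54
202 -142/7/105/197 -148/13/106/205 -157/17/102/206 -159/27/113/187 -162/36/122/152 -167/42/124/143 -146/72/184/151 -154/75/180/152 -191/55/117/60 -190/67/133/53
204 -138/12/103/205 -144/18/106/204 -151/23/105/204 -149/37/124/180 -156/42/125/141 -136/71/183/190 -143/76/182/162 -186/49/103/64 -191/57/108/54 -189/69/127/52
```

The fingertip passed over the lid. In the depth data the shut finger ends near z≈0.195, while the reported TCP is at 0.161. I'll go back to the left and measure the real tip height there.

Call:
move_arm(moves="0 -5 -20 0; 0 -10 -40 0; 0 -30 -40 0; 0 -55 -40 0; 0 -80 -40 0; 0 -84 -30 0; 0 -84 0 0; 0 -84 20 0; 0 -84 20 0; 0 -84 20 0")

```text
clock: 6.55
position: [0.5556, 0.2933, 0.1403]
tool_rot: [3.141, 0.001, -0.081]
force: [0.7, -0.3, 0.8]
grip_width: 0.0002
```

```bash
python3 st.py; python3 - <<'E'
from prof import *
p,L,ok=cloud('side');print(proj(p,bot.observe()['position']))
cv2.imwrite('pics/a4.png',cv2.resize(p['frame'][160:250,270:390],(800,600),interpolation=cv2.INTER_CUBIC)[:,:,::-1])
s=ok&(L[:,2]>.1)&(L[:,0]<-.09)&(L[:,0]>-.18)&(L[:,1]<.17)&(L[:,1]>.1)&(L[:,2]<.25)
for z in np.arange(.10,.25,.01):
    t=s&(abs(L[:,2]-z)<.005)
    if t.sum(): print(round(z,3),t.sum(),np.percentile(L[t],[3,50,97],axis=0)[:,:2].ravel())
E
```

```text
t 6.55 local -0.13876488534043294 0.12523507855194682 0.14029183785136132 rot [ 3.1407  0.0015 -0.0811] F [ 0.7165 -0.3394  0.8086] 0.0001713718229106522
[323.5093 224.9896]
0.17 6 [-0.133   0.119  -0.1285  0.128  -0.1277  0.1317]
0.18 19 [-0.1397  0.1132 -0.1294  0.1297 -0.1274  0.1381]
0.19 20 [-0.1339  0.1116 -0.1304  0.1281 -0.1266  0.1379]
0.2 12 [-0.1331  0.1192 -0.129   0.125  -0.127   0.138 ]
0.21 20 [-0.1318  0.1036 -0.1268  0.1256 -0.1249  0.1458]
0.22 55 [-0.145   0.1025 -0.1285  0.1422 -0.1253  0.1569]
0.23 34 [-0.148   0.1022 -0.1286  0.1515 -0.1246  0.1635]
0.24 37 [-0.1336  0.111  -0.1237  0.1361 -0.1211  0.1679]
```

View pics/a4.png

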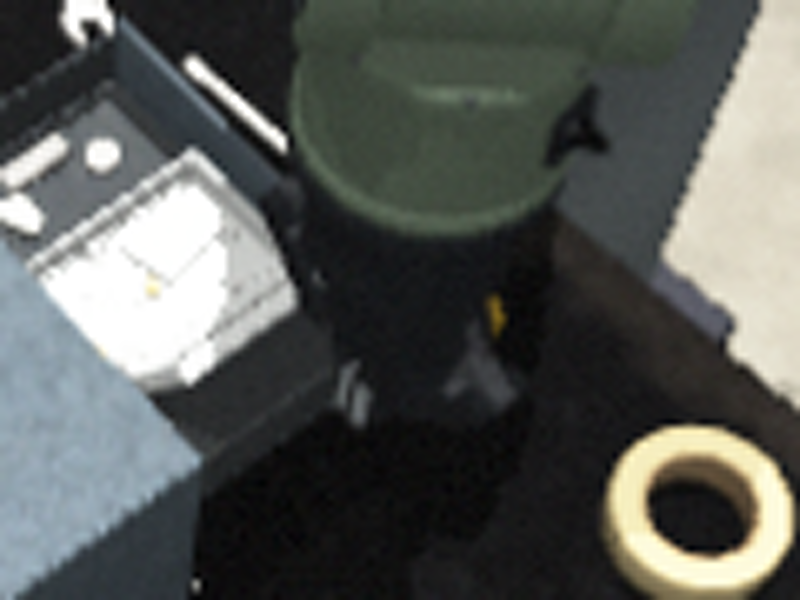

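Call:
move_arm(moves="0 0 -5 0; 0 10 -5 0; 0 20 -5 0; 0 26 -5 0; 0 32 -5 0; 0 38 -5 0; 0 44 -5 0; 0 50 -5 0; 0 56 -5 0; 0 62 -5 0")

```text
clock: 7.43
position: [0.5518, 0.2331, 0.147]
tool_rot: [-3.138, -0.002, -0.08]
force: [0.4, 7.7, 10.3]
grip_width: -0.0003
```

```bash
python3 st.py; cat > lid.py <<'E'
from prof import *
p,L,ok=cloud('side');col=p['frame'].reshape(-1,3).mean(1)
s=ok&(col>100)&(abs(L[:,0]+.138)<.05)&(L[:,1]<.1)&(L[:,1]>-.05)
for z in np.arange(.12,.21,.005):
    t=s&(abs(L[:,2]-z)<.0025)
    if t.sum()>2: print(round(z,3),t.sum(),np.percentile(L[t][:,1],[5,50,95]))
E
python3 lid.py
```

```text
t 7.4333 local -0.13774219104551674 0.06493376111434403 0.1470280304196099 rot [-3.1383 -0.0024 -0.0804] F [ 0.3915  7.6569 10.2694] -0.0003320151750508384
0.12 14 [-0.0476  0.0147  0.0184]
0.125 47 [0.012  0.0157 0.0188]
0.18 27 [0.0472 0.0507 0.0568]
0.185 25 [0.0463 0.0485 0.0544]
```

The tip caught the top of the lid's edge (Fz +10 N) and slid the box about 22 mm right. So the real tip is about 30–35 mm above the reported TCP. I'll back off, go lower, and push slowly.

Call:
move_arm(moves="0 -8 -4 0; 0 -16 -4 0; 0 -26 -4 0; 0 -36 -4 0; 0 -40 5 0; 0 -40 14 0; 0 -40 23 0; 0 -36 23 0; 0 -32 23 0; 0 -28 23 0")

```text
clock: 8.32
position: [0.5534, 0.2586, 0.1226]
tool_rot: [3.141, 0.0, -0.082]
force: [-0.6, -0.0, 0.9]
grip_width: 0.0
```

```bash
python3 st.py; python3 lid.py;  python3 - <<'E'
from prof import *
p,L,ok=cloud('side')
cv2.imwrite('pics/a5.png',cv2.resize(p['frame'][160:235,260:360],(800,600),interpolation=cv2.INTER_CUBIC)[:,:,::-1])
E
```

```text
t 8.3167 local -0.13821914905843166 0.09045245272266067 0.12263812339464239 rot [ 3.1412  0.0001 -0.0819] F [-0.6117 -0.0098  0.8818] 1.4060808716198438e-06
0.12 28 [-0.046   0.015   0.0181]
0.125 52 [-0.0083  0.0137  0.0203]
0.13 3 [0.0145 0.0169 0.0219]
0.175 3 [0.0567 0.0936 0.0958]
0.18 33 [0.0469 0.051  0.0543]
0.185 18 [0.0466 0.0486 0.0519]
```

View pics/a5.png

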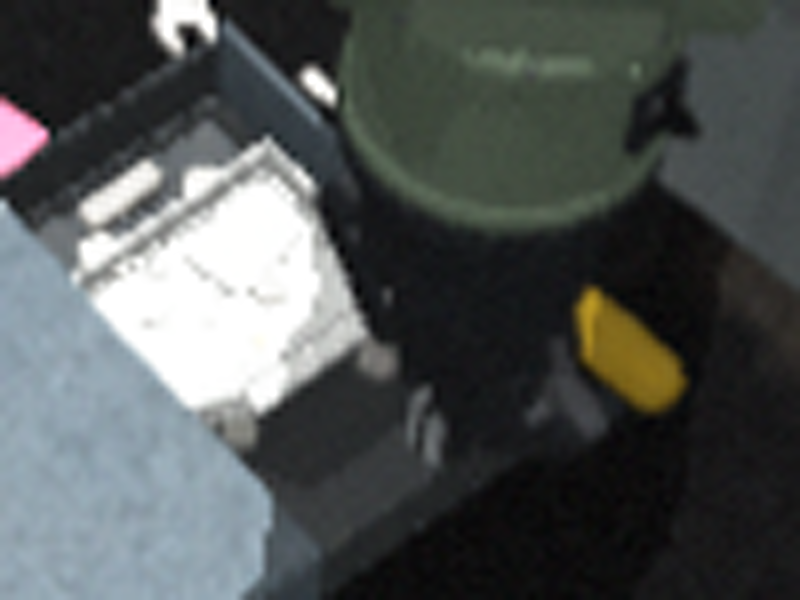

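The finger is clear of the wall, left of the lid. The shim (elongated, crop 120,190) is free to the right of the box.

Call:
move_arm(moves="0 10 0 0; 0 20 0 0; 0 30 0 0; 0 34 0 0; 0 38 0 0; 0 42 0 0; 0 46 0 0; 0 50 0 0; 0 54 0 0; 0 58 0 0")

```text
clock: 9.25
position: [0.5515, 0.2048, 0.1264]
tool_rot: [-3.136, -0.007, -0.08]
force: [0.5, 8.3, 45.5]
grip_width: 0.0
```

```bash
python3 st.py; python3 lid.py
```

```text
t 9.25 local -0.13574363571032366 0.03664608130502425 0.1264001898750954 rot [-3.1359 -0.0073 -0.0799] F [ 0.5199  8.2537 45.4543] 3.3119288455072117e-06
0.125 5 [0.0189 0.0191 0.0196]
0.13 10 [0.0187 0.0195 0.0204]
0.135 10 [0.0188 0.0199 0.0207]
0.14 9 [0.0191 0.02   0.0207]
0.145 13 [0.0193 0.0199 0.0212]
0.15 10 [0.019  0.0199 0.0532]
0.155 10 [0.0196 0.0202 0.0215]
0.16 12 [0.0193 0.0208 0.0356]
0.165 9 [0.0204 0.0212 0.0397]
0.17 11 [0.0202 0.0212 0.022 ]
0.175 9 [0.0209 0.021  0.0226]
0.18 9 [0.0208 0.0212 0.022 ]
0.185 11 [0.0203 0.0215 0.0222]
0.19 33 [0.0135 0.0179 0.0226]
0.195 14 [0.0147 0.018  0.0221]
```

The lid is upright (face at y≈0.020), but its edge is wedged under the gripper's widening knuckles (Fz 45 N). I'll raise first, then push on.

Call:
move_arm(moves="0 0 -6 0; 0 0 -12 0; 0 0 -18 0; 0 4 -18 0; 0 8 -18 0; 0 12 -18 0; 0 16 -18 0; 0 20 -18 0; 0 24 -18 0; 0 28 -18 0")

```text
clock: 10.13
position: [0.5462, 0.1733, 0.1405]
tool_rot: [3.141, 0.0, -0.081]
force: [1.0, 0.5, 0.4]
grip_width: 0.0001
```

```bash
python3 st.py; python3 lid.py
```

```text
t 10.1333 local -0.1384995677402088 0.004892093265834348 0.14051686196239943 rot [ 3.1415  0.0003 -0.0814] F [1.033  0.4747 0.3631] 9.284481257784047e-05
0.125 6 [0.0149 0.0162 0.0164]
0.13 36 [0.0133 0.016  0.018 ]
0.135 49 [0.0109 0.0139 0.0173]
0.14 43 [0.0087 0.0117 0.0142]
0.145 48 [0.0061 0.0086 0.0116]
0.15 31 [0.0031 0.006  0.0096]
0.155 27 [0.0002 0.003  0.0058]
0.16 22 [-0.0026  0.0003  0.0023]
0.165 25 [-0.005  -0.002   0.0004]
0.17 26 [-0.0076 -0.0039  0.009 ]
0.175 29 [-0.0108 -0.0075 -0.0042]
0.18 29 [-0.0185 -0.0111 -0.0039]
0.185 48 [-0.0217 -0.0154 -0.0106]
0.19 10 [-0.0189 -0.0144 -0.0004]
```

The lid is past upright. I'll nudge it further, then let it sink.

Call:
move_arm(moves="0 5 0 0; 0 10 0 0; 0 15 0 0; 0 20 0 0; 0 20 -10 0; 0 20 -20 0; 0 20 -30 0; 0 20 -30 0; 0 20 -30 0; 0 20 -30 0")

```text
clock: 11.02
position: [0.5446, 0.1541, 0.1708]
tool_rot: [-3.142, -0.0, -0.081]
force: [0.3, 0.2, -0.0]
grip_width: 0.0002
```

```bash
python3 st.py; python3 lid.py
```

```text
t 11.0167 local -0.13849801922805274 -0.014425835902346107 0.1707855121928417 rot [-3.1415 -0.0001 -0.0811] F [ 0.3272  0.2215 -0.0024] 0.00021688007829683364
0.125 3 [0.0123 0.0138 0.0139]
0.13 35 [0.0101 0.0134 0.0162]
0.135 76 [0.0057 0.0103 0.0153]
0.14 83 [-0.0025  0.0044  0.0111]
0.145 81 [-0.0071 -0.0011  0.004 ]
0.15 72 [-0.011  -0.0065 -0.0024]
0.155 83 [-0.0176 -0.0124 -0.0072]
0.16 82 [-0.0231 -0.018  -0.0135]
0.165 46 [-0.0277 -0.0228 -0.0186]
0.17 57 [-0.039  -0.0294 -0.0231]
0.175 34 [-0.0378 -0.0338 -0.0282]
```

Call:
move_arm(moves="0 0 -25 0; 0 0 -50 0; -20 -4 -60 0; -45 -8 -60 0; -70 -14 -60 0; -97 -14 -60 0; -100 -14 -60 0; -100 -14 -60 0; -100 -14 -60 0; -100 -14 -60 0")

```text
clock: 11.9
position: [0.4469, 0.1759, 0.2305]
tool_rot: [-3.142, 0.0, -0.082]
force: [0.4, -0.7, -0.3]
grip_width: -0.0001
```

```bash
python3 st.py; python3 lid.py
```

```text
t 11.9 local -0.23767185131060772 -0.0006196360550450398 0.2305168286364695 rot [-3.1415  0.0001 -0.0819] F [ 0.4494 -0.7051 -0.2538] -0.000122152887069731
0.125 3 [0.0099 0.0133 0.0137]
0.13 34 [0.0083 0.0126 0.0148]
0.135 82 [0.0044 0.0093 0.0146]
0.14 89 [-0.0036  0.0027  0.0092]
0.145 84 [-0.0086 -0.0034  0.0037]
0.15 111 [-0.0171 -0.0112 -0.0048]
0.155 76 [-0.024  -0.0177 -0.0113]
0.16 86 [-0.0289 -0.0236 -0.018 ]
0.165 109 [-0.0402 -0.0309 -0.0254]
0.17 76 [-0.041  -0.0372 -0.032 ]
0.175 7 [-0.039  -0.0371 -0.0355]
```

Call:
move_arm(moves="0 0 0 0; 0 0 0 0; 0 0 0 0; 0 0 0 0; 0 0 0 0; 0 0 0 0; 0 0 0 0; 0 0 0 0; 0 0 0 0; 0 0 0 0")

```text
clock: 12.78
position: [0.4462, 0.176, 0.2307]
tool_rot: [3.142, -0.0, -0.081]
force: [-1.0, -0.1, -0.2]
grip_width: -0.0002
```

Call:
move_arm(moves="0 0 0 0; 0 0 0 0; 0 0 0 0; 0 0 0 0; 0 0 0 0; 0 0 0 0; 0 0 0 0; 0 0 0 0; 0 0 0 0; 0 0 0 0")

```text
clock: 13.62
position: [0.4462, 0.176, 0.2307]
tool_rot: [-3.142, -0.0, -0.081]
force: [-0.2, -0.3, -0.4]
grip_width: 0.0001
```

Call:
move_arm(moves="0 0 0 0; 0 0 0 0; 0 0 0 0; 0 0 0 0; 0 0 0 0; 0 0 0 0; 0 0 0 0; 0 0 0 0; 0 0 0 0; 0 0 0 0")

```text
clock: 14.45
position: [0.4462, 0.176, 0.2307]
tool_rot: [-3.142, 0.0, -0.081]
force: [0.5, -1.5, -0.5]
grip_width: 0.0001
```

```bash
python3 st.py; python3 lid.py
```

```text
t 14.45 local -0.2384125455283843 -0.0005200616958143504 0.23069465749049523 rot [-3.1416  0.     -0.0813] F [ 0.536  -1.456  -0.4647] 5.134403448627902e-05
0.12 16 [0.0081 0.01   0.0111]
0.13 34 [0.0057 0.0093 0.0129]
0.135 152 [-0.0061  0.004   0.0123]
0.14 150 [-0.0198 -0.009   0.002 ]
0.145 138 [-0.0316 -0.0214 -0.0108]
0.15 149 [-0.0423 -0.034  -0.0239]
0.155 101 [-0.049  -0.0438 -0.0342]
0.16 13 [-0.0498 -0.0477 -0.0448]
```

Call:
move_arm(moves="0 0 15 0; 0 0 30 0; 0 0 45 0; 0 0 60 0; 0 0 75 0; 0 0 90 0; 0 0 105 0; 0 0 120 0; 0 0 130 0; 0 0 130 0")

```text
clock: 15.33
position: [0.4453, 0.1757, 0.0991]
tool_rot: [3.14, 0.002, -0.081]
force: [-0.0, 1.4, -0.2]
grip_width: 0.0001
```

Call:
move_arm(moves="0 0 0 0; 0 0 0 0; 0 0 0 0; 0 0 0 0; 0 0 0 0; 0 0 0 0; 0 0 0 0; 0 0 0 0; 0 0 0 0; 0 0 0 0")

```text
clock: 16.17
position: [0.4462, 0.176, 0.1007]
tool_rot: [-3.142, 0.0, -0.081]
force: [0.5, 0.2, -0.9]
grip_width: -0.0
```

Call:
move_arm(moves="0 0 0 0; 0 0 0 0; 0 0 0 0; 0 0 0 0; 0 0 0 0; 0 0 0 0; 0 0 0 0; 0 0 0 0; 0 0 0 0; 0 0 0 0")

```text
clock: 17.0
position: [0.4462, 0.176, 0.1007]
tool_rot: [-3.142, -0.0, -0.081]
force: [-0.5, 1.1, -0.3]
grip_width: -0.0001
```

Call:
move_arm(moves="0 0 0 0; 0 0 0 0; 0 0 0 0; 0 0 0 0; 0 0 0 0; 0 0 0 0; 0 0 0 0; 0 0 0 0; 0 0 0 0; 0 0 0 0")

```text
clock: 17.83
position: [0.4462, 0.1761, 0.1007]
tool_rot: [-3.142, -0.0, -0.081]
force: [0.1, 0.3, -0.1]
grip_width: 0.0005
```

Call:
move_arm(moves="0 0 0 0; 0 0 0 0; 0 0 0 0; 0 0 0 0; 0 0 0 0; 0 0 0 0; 0 0 0 0; 0 0 0 0; 0 0 0 0; 0 0 0 0")

```text
clock: 18.67
position: [0.4462, 0.176, 0.1007]
tool_rot: [-3.142, 0.0, -0.081]
force: [0.1, -1.0, 0.1]
grip_width: -0.0001
```

```bash
python3 st.py; python3 lid.py; python3 - <<'E'
from prof import *
p,L,ok=cloud('side')
cv2.imwrite('pics/a6.png',cv2.resize(p['frame'][155:230,255:355],(800,600),interpolation=cv2.INTER_CUBIC)[:,:,::-1])
E
```

```text
t 18.6667 local -0.23840023419593903 -0.0005075856897778083 0.10069506551630457 rot [-3.1416  0.     -0.0813] F [ 0.0673 -1.0233  0.1253] -0.00011710334283994791
0.12 20 [0.0085 0.01   0.0114]
0.125 22 [0.0079 0.01   0.0112]
0.13 342 [-0.0472 -0.0176  0.0091]
0.135 257 [-0.0463 -0.0197  0.0089]
```

View pics/a6.png

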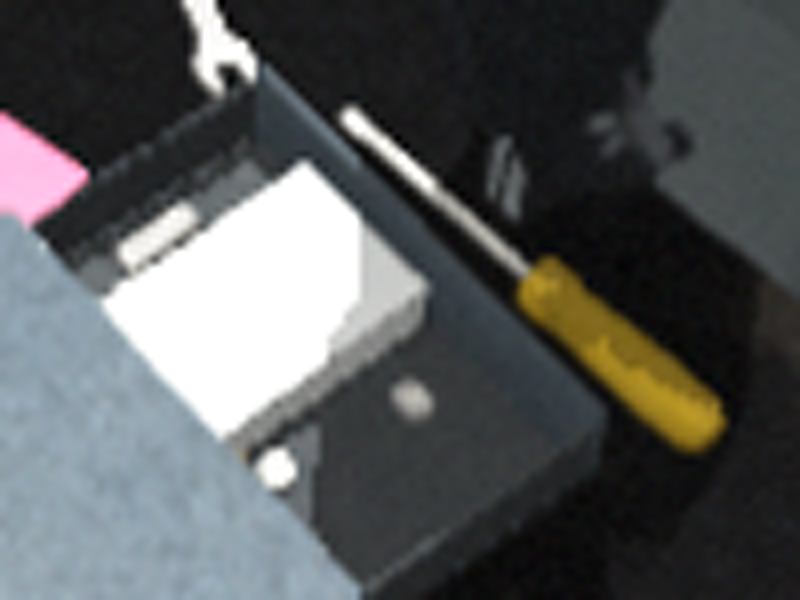

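The lid is flat at about 131–132 mm. The shim lies free (crop 160,235) and the finger stands in front of the drawer plate (crop 505,180). Next I push the drawer in.

Call:
move_arm(moves="0 0 4 0; 0 0 7 0; 6 0 7 0; 13 0 7 0; 20 0 7 0; 27 0 7 0; 34 0 7 0; 41 0 7 0; 48 0 7 0; 55 0 7 0")

```text
clock: 19.6
position: [0.5017, 0.1714, 0.0937]
tool_rot: [3.142, 0.0, -0.081]
force: [-0.4, -1.0, 0.6]
grip_width: -0.0001
```

```bash
python3 st.py; python3 - <<'E'
from prof import *
p,L,ok=cloud('side');col=p['frame'].reshape(-1,3).mean(1)
s=ok&(col>150)&(L[:,0]<-.085)&(L[:,0]>-.18)&(L[:,1]<.015)&(L[:,1]>-.055)&(L[:,2]>.125)
print(s.sum(),'slope',np.polyfit(L[s,1],L[s,2],1),np.percentile(L[s],[2,50,98],axis=0))
w=ok&(L[:,1]>-.09)&(L[:,1]<-.03)&(L[:,2]>.14)&(L[:,2]<.152)&(L[:,0]<-.1);print('plate x',np.percentile(L[w,0],[5,50,95]) if w.any() else 0)
E
```

```text
t 19.6 local -0.1826996671412139 -0.0006073097142666433 0.09368269789975694 rot [ 3.1416  0.0001 -0.0814] F [-0.3909 -0.964   0.5815] -8.615088238956285e-05
890 slope [0.2731 0.2894] [[-0.1739 -0.0538  0.1288]
 [-0.1444 -0.0192  0.1338]
 [-0.0878  0.013   0.538 ]]
plate x [-0.1714 -0.169  -0.1679]
```

```bash
python3 - <<'E'
from prof import *
p,L,ok=cloud('side');col=p['frame'].reshape(-1,3).mean(1)
s=ok&(col>150)&(L[:,0]<-.08)&(L[:,0]>-.155)&(L[:,1]<.008)&(L[:,1]>-.05)&(L[:,2]>.122)&(L[:,2]<.15)
print(s.sum(),'slope',np.polyfit(L[s,1],L[s,2],1),np.percentile(L[s],[2,50,98],axis=0))
E
```

```text
413 slope [-0.0175  0.1317] [[-0.1536 -0.0488  0.1285]
 [-0.1194 -0.0206  0.1321]
 [-0.0871  0.0069  0.1357]]
```

The lid slope is 0.02 rad, so it is shut, and the drawer is still about 96 mm open. I continue pushing.

Call:
move_arm(moves="7 0 0 0; 14 0 0 0; 21 0 0 0; 28 0 0 0; 35 0 0 0; 42 0 0 0; 49 0 0 0; 56 0 0 0; 63 0 0 0; 70 0 0 0")

```text
clock: 20.53
position: [0.5714, 0.1658, 0.0937]
tool_rot: [3.142, 0.0, -0.081]
force: [-1.2, -1.4, 0.5]
grip_width: 0.0002
```

Call:
move_arm(moves="6 0 0 0; 11 0 0 0; 15 0 0 0; 18 0 0 0; 21 0 0 0; 23 0 0 0; 25 0 0 0; 26 0 0 0; 27 0 0 0; 27 0 0 0")

```text
clock: 21.37
position: [0.5937, 0.164, 0.0934]
tool_rot: [3.14, 0.007, -0.08]
force: [-30.3, -1.7, 18.1]
grip_width: -0.0002
```

```bash
python3 st.py
```

```text
t 21.3667 local -0.09042353330650932 -0.0005960013694553371 0.09340345042619685 rot [ 3.1395  0.0072 -0.0801] F [-30.2577  -1.7285  18.0688] -0.00015858390801818677
```

Call:
move_arm(moves="-6 0 0 0; -15 0 0 0; -30 0 0 0; -50 0 0 0; -70 0 0 0; -90 0 0 0; -90 0 -40 0; -90 0 -80 0; -90 0 -110 0; -90 0 -110 0")

```text
clock: 22.2
position: [0.51, 0.1722, 0.2096]
tool_rot: [-3.138, -0.008, -0.081]
force: [0.4, 0.1, -0.3]
grip_width: -0.0002
```

```bash
python3 st.py; python3 - <<'E'
from prof import *
im=[]
for n in('side','top'):
    p,L,ok=cloud(n)
    im.append(cv2.resize(p['frame'][150:240,240:330] if n=='side' else p['frame'][125:305,190:370],(400,400),interpolation=cv2.INTER_CUBIC))
    for y0 in(-.07,.0,.07):
        for lo,hi in((.1435,.152),(.12,.14)):
            s=ok&(abs(L[:,1]-y0)<.025)&(L[:,2]>lo)&(L[:,2]<hi)&(L[:,0]<-.04)&(L[:,0]>-.13);print(n,y0,lo,s.sum(),np.percentile(L[s,0],[1,10,50]) if s.any() else '')
cv2.imwrite('pics/a7.png',np.hstack(im)[:,:,::-1])
E
```

```text
t 22.2 local -0.17446617712872348 0.0008123044805524198 0.20955127331302453 rot [-3.1382 -0.0077 -0.0813] F [ 0.3552  0.0675 -0.304 ] -0.0002445046501274519
side -0.07 0.1435 159 [-0.0788 -0.0757 -0.0583]
side -0.07 0.12 0 
side 0.0 0.1435 173 [-0.0786 -0.075  -0.0604]
side 0.0 0.12 0 
side 0.07 0.1435 189 [-0.0781 -0.0755 -0.0597]
side 0.07 0.12 0 
top -0.07 0.1435 236 [-0.0797 -0.0735 -0.0547]
top -0.07 0.12 6 [-0.0811 -0.0811 -0.0809]
top 0.0 0.1435 36 [-0.0608 -0.0577 -0.0496]
top 0.0 0.12 0 
top 0.07 0.1435 336 [-0.0803 -0.0767 -0.0609]
top 0.07 0.12 22 [-0.0806 -0.0805 -0.0803]
```

View pics/a7.png

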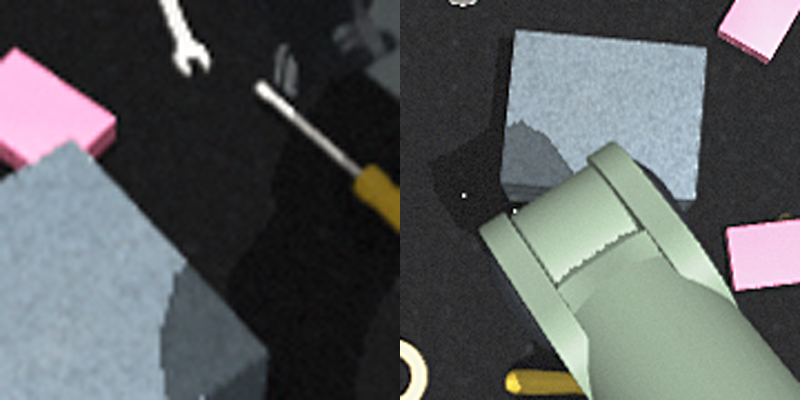

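Call:
move_arm(moves="0 0 -20 0; 0 30 -40 0; 0 70 -40 0; 0 110 -40 0; 0 150 -40 0; 0 190 -40 0; 0 230 -40 0; 0 270 -40 0; 0 300 -40 0; 0 320 -40 0")

```text
clock: 23.13
position: [0.4805, -0.1513, 0.2424]
tool_rot: [3.141, 0.002, -0.084]
force: [0.4, -0.1, -0.4]
grip_width: 0.0002
```

```bash
python3 st.py; python3 - <<'E'
from prof import *
p,L,ok=cloud('top')
for y0 in(-.07,-.05,.0,.05,.07):
    for lo,hi in((.143,.153),(.105,.142)):
        s=ok&(abs(L[:,1]-y0)<.015)&(L[:,2]>lo)&(L[:,2]<hi)&(L[:,0]<-.04)&(L[:,0]>-.13);print(y0,lo,s.sum(),np.percentile(L[s,0],[1,10,50]) if s.any() else '')
for l in('screwdriver_center','tape_roll_center','spanner_center'):
    for d in bot.pinpoint(p,l)[:1]: print(l,d['at'])
cv2.imwrite('pics/a8.png',cv2.resize(p['frame'][130:310,180:420],(800,600),interpolation=cv2.INTER_CUBIC)[:,:,::-1])
E
```

```text
t 23.1333 local -0.17775050058636807 -0.32401256961352987 0.2424352239198407 rot [ 3.1409  0.0019 -0.0843] F [ 0.3964 -0.0762 -0.363 ] 0.00015599080302071403
-0.07 0.143 224 [-0.0808 -0.0773 -0.0614]
-0.07 0.105 29 [-0.0815 -0.0812 -0.0808]
-0.05 0.143 219 [-0.0806 -0.0773 -0.061 ]
-0.05 0.105 28 [-0.0812 -0.0811 -0.0808]
0.0 0.143 224 [-0.0809 -0.0772 -0.0595]
0.0 0.105 88 [-0.0922 -0.091  -0.0847]
0.05 0.143 218 [-0.0804 -0.0767 -0.061 ]
0.05 0.105 27 [-0.0813 -0.0807 -0.0805]
0.07 0.143 215 [-0.0804 -0.0766 -0.06  ]
0.07 0.105 27 [-0.0811 -0.0806 -0.0803]
screwdriver_center [281.8, 296.7]
tape_roll_center [183.6, 294.3]
spanner_center [376.3, 302.7]
```

View pics/a8.png

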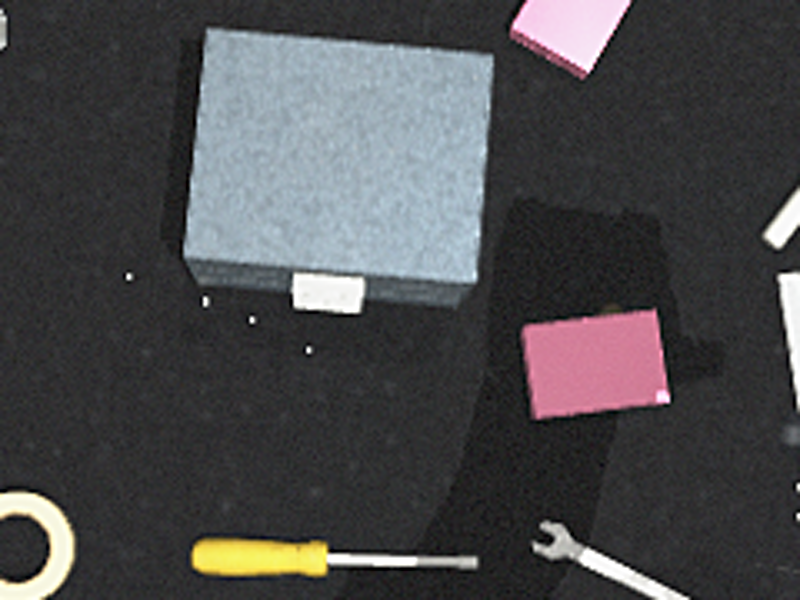

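```bash
python3 - <<'E'
from prof import *
p,L,ok=cloud('top')
for lo,hi in((.02,.05),(.055,.095),(.105,.14)):
    s=ok&(abs(abs(L[:,1])-.06)<.03)&(L[:,2]>lo)&(L[:,2]<hi)&(L[:,0]<-.07)&(L[:,0]>-.13);print(lo,s.sum(),np.percentile(L[s,0],[5,50,95]) if s.any() else '')
E
```

```text
0.02 76 [-0.0812 -0.0806 -0.0799]
0.055 104 [-0.0812 -0.0806 -0.0799]
0.105 97 [-0.0811 -0.0805 -0.0799]
```

The top drawer's face is flush with the fixed drawers below it, to within 0.1 mm. Handing in.

```bash
python3 -c "
from workcell import bot
print(bot.job_done())"
```

```text
the job is handed in; nothing more can be done
None
```

I shut the white box's lid with the fingertips, pushed the top drawer fully home, and handed the job in at about 23 s of the 42 s allowed. No verdict was reported.

**Last checks**
- **Drawer:** its face is flush with the two fixed drawers below it, at -80.5 mm against -80.6 mm in my measured frame.
- **Lid:** it measured about 0.02 rad with the drawer still about 96 mm open. The box lay flat with its top at 132 mm.
- **Shim:** it was last seen lying in the drawer, to the right of the white box. With the drawer shut, neither the shim nor the box can be seen any more.
- **Bystanders:** the screwdriver, tape and spanner are where they were to within about 3 pixels, judged by the network.
- **Arm:** it stands clear, with no force on the tool.

**What went wrong on the way**
- The shut fingertips ended about 30 mm above the reported tool point. My first sweep passed over the lid without touching it.
- My second push caught the lid's edge and slid the white box about 25 mm to the right inside the drawer.
- With the lid upright, its edge was briefly wedged under the gripper and the wrist read 45 N upward. That is below the 120 N wrist limit, but I could not tell whether the fingers or the gripper's body, which is limited to 40 N, took that load.
- At the drawer's end stop the force reached about 30 N.

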